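# Shut the two-leaf lid of the craft case so the edges lap

### The job

Shut the plywood craft case that has two lid leaves. Fully close the leaf with the rebated (stepped-down) edge first, while the other one still stands open, then close the leaf with the overlapping flange last, so that its flange laps over the rebate and both leaves lie flat.

Things in the scene. Friction and masses are not known exactly. Their poses are not given: they have to be found in the camera images.
- case: Open-topped plywood box, fixed, turned any way; 260 mm along its x, 240 along its y, 85 high. Origin: centre of its underside, on the table. Its lid: two leaves, 260 mm long (along x), 14 mm thick, standing open. Hinge lines along x at the rim (z = 85 mm): rebated leaf at y = -120 mm, flanged leaf at y = +120 mm. Shut, they lie flat on the rim, tops at z = 99 mm, meeting at y = 0.
- rebated_leaf (a joint): Rebated leaf's angle, rad: 0 shut (a stop), 1.57 upright, 1.8 most open. From the hinge line 14 mm thick out to 86 mm, then a 6 mm tongue to 119 mm, stepped down from the outer face; the inner face holds the hinge line. Stiff hinge: stays where left, 3 to 7 N at 75 mm to move, so push it right down. If the flanged leaf is shut first, this one stops on the flange at about 0.15.
- flanged_leaf (a joint): Flanged leaf's angle, rad: 0 shut (a stop), 1.57 upright, 1.8 most open. From the hinge line 14 mm thick out to 119 mm, then a flange, 6.5 mm thick and only 200 mm long (mid-edge), flush with the outer face, on to 149 mm, which laps over the other leaf's tongue when both are shut; the inner face holds the hinge line. Stiff hinge: stays where left, 3 to 7 N at 75 mm from the hinge to move.

How it is judged:
By the outcome, as a careful person would: the job done as asked, in the order asked, and still so for the second after the job is handed in, with the robot touching nothing.
It also fails if it takes over 45 s, if anything falls off the work surface, if the arm or the gripper's body presses on something with over 40 N, if the wrist force passes 120 N, or if a joint passes its speed limit or range.

### The arm

A 6-joint arm with a two-finger parallel gripper is mounted at the origin on the work surface. World frame = base frame: x ahead of the robot, y to its left, z up, the work surface at z = 0. Lengths are in m, angles in rad, forces in N, time in s.
With the tool pointing down it reaches from about 0.375 to 0.925 m from the base axis. Payload 5.7 kg.
Tool frame: the origin (TCP) lies between the finger pads; the fingertips stand 17 mm ahead of it and the grasp point (between the pads) lies 2 mm behind it; z points along the fingers, y is the direction in which the jaws open and shut (so a half turn about z gives the same grasp; the last joint's range is limited). The gripper opens to 88 mm and grips with 3 to 60 N. Pads are 20 mm wide; open, the fingers measure 115 mm over their backs; the gripper's body (75 mm by 178 mm) begins 61 mm behind the grasp point.
Start: joints at [1.211, 0.359, 1.51, -0, 1.272, -0.115], TCP at [0.145, 0.582, 0.24] pointing down, gripper open.
Joint ranges: [-2.97, 2.97], [-1.01, 2.36], [0.21, 2.38], [-0.96, 4.11], [0.2, 2.71], [-2.98, 2.98]. Speed limits (rad/s): [2.39, 2.39, 3.14, 3.14, 3.14, 3.14].

### API

Orientations are given as a unit quaternion [w, x, y, z].
In Python, from station import manip gives the robot as it stands. The module is installed in compiled form; this text tells all that it offers.
- The arm moves only by the tool arm_command, never from a script. Its argument "series" is a list that holds one entry, the list of rows, each a list of 7 numbers: the shift along the tool's x, y, z in mm, then the turn, a rotation vector about the tool's x, y, z in units of 6 degrees (1.0 is 6 degrees), then the finger opening in mm, from 0 to 87.8. In form: [[[dx, dy, dz, ax, ay, az, claw], ...]]. A call has 1 to 5 rows; each row is the pose to reach, as a shift and turn from the pose commanded when the call began, along the tool's axes at that moment; what a row does not reach only later rows make up. A row lasts 1/12 s, in which the tool goes at most 41.7 mm and 7.16 degrees, less where a joint would pass 70% of its speed; a pose out of reach is approached as far as the arm can. A call with a gripper value outside its range is refused whole. The fingers move at their own pace and stop on an object; "force" is the grip in N (left out, the last holds). Time passes only in rows, so rows that repeat a pose let the fingers close. It gives the time, the measured TCP pose, the force and the opening at its end, in the units of the state.
- manip.state(): the state, without advancing time (a new reading comes with each control period).
- manip.snapshot(name): name is "scene" or "top" or "wrist"; returns the picture (480x640x3 uint8, red, green, blue); there is no depth.
- manip.camera_params(name): a dict with "intrinsics" (3x3 intrinsics, pixels), "rvec" (rotation vector, rad) and "tvec" (3), from world to camera coordinates, as OpenCV has them. Camera axes: x right, y down, z forward; pixel columns grow to the right and rows downward; lengths in m; the calibration is good to about 2 mm. A picture is of the moment at which its call begins: read the wrist's pose just before it. camera_params takes no time and is no camera call; for the wrist camera it gives the pose at the moment of the call.
- manip.finish_job(): hands the job in, once; it reports no verdict.
The state is a dict: "clock": time; "joints": joint angles; "joint_vel": joint speeds; "joint_torque": joint torques, N m; "ee_pos": TCP position; "tool_rot": TCP orientation; "ft_force": force on the tool from outside, world axes, zero at the start; "torque": the same for the moment, N m; "width": opening from 0.0 (shut) to 1.0 (fully open).
Only numpy, scipy, OpenCV 4.12 (cv2) and the standard library are available. Lean on these libraries where they do the work, as an engineer would, in place of code of your own. Each camera call takes 0.05 s, during which the arm holds its last target.

## Working session

There is one attempt and no reset: what is moved stays moved. The work goes in short steps, Python scripts to look and compute and a tool call to move; the robot and the scene stay as the last step left them, time stands still between calls to the robot, and variables do not carry over. Pictures are saved under pics/ and viewed, and the job is handed in when it is done.

Besides the shell and the picture viewer there is one more tool, called after ">>>" in YAML: its name, and indented under it one key for each argument. arm_command: Moves the arm, as the interface text tells. Its arguments: {"type":"object","properties":{"series":{"type":"array"},"force":{"type":"number"}},"required":["series"]}

```bash
mkdir -p pics
python3 - <<'E'
from station import manip
import cv2
s=manip.state(); print(s)
for n in ["scene","top","wrist"]:
    p=manip.camera_params(n); print(n,p)
    cv2.imwrite(f"pics/{n}0.png",manip.snapshot(n)[:,:,::-1])
E
```

```text
{'clock': 0.0, 'joints': array([ 1.21089067e+00,  3.59518095e-01,  1.51142295e+00,  1.11647244e-06,
        1.27247211e+00, -1.15130620e-01]), 'joint_vel': array([-8.91680690e-04,  6.93262747e-05,  1.14604415e-03, -1.00789108e-03,
       -1.53134331e-03,  1.63453081e-03]), 'joint_torque': array([-3.11065764e-03, -5.15368366e+01, -2.70729375e+01,  6.70753559e-02,
        3.48586519e-02, -1.17101777e-04]), 'ee_pos': array([0.14519793, 0.58149822, 0.23880537]), 'tool_rot': array([-2.14692214e-04,  1.22082325e-01,  9.92519560e-01, -8.84569039e-04]), 'ft_force': array([-0.27929108, -0.26499996,  0.2889118 ]), 'torque': array([-0.04760464,  0.03715123,  0.02789811]), 'width': 0.9974458482083385}
scene {'intrinsics': array([[478.39825037,   0.        , 316.89967881],
       [  0.        , 478.39825037, 243.69507845],
       [  0.        ,   0.        ,   1.        ]]), 'rvec': array([ 0.69472151,  2.76591281, -0.91672566]), 'tvec': array([ 0.486176  , -0.19333206,  0.89048625])}
top {'intrinsics': array([[526.48727438,   0.        , 319.12188687],
       [  0.        , 526.48727438, 245.82246658],
       [  0.        ,   0.        ,   1.        ]]), 'rvec': array([ 2.11529977, -2.17258821,  0.16526199]), 'tvec': array([0.0233641 , 0.58967107, 0.72913575])}
wrist {'intrinsics': array([[342.7848022 ,   0.        , 314.40512945],
       [  0.        , 342.7848022 , 244.0918789 ],
       [  0.        ,   0.        ,   1.        ]]), 'rvec': array([-2.27203426, -1.77556311, -0.27448822]), 'tvec': array([-0.59828961, -0.0379288 ,  0.39156092])}
```

View pics/scene0.png

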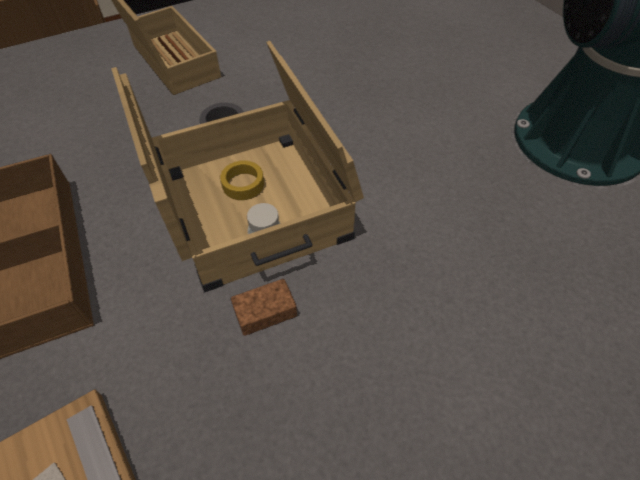

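View pics/top0.png

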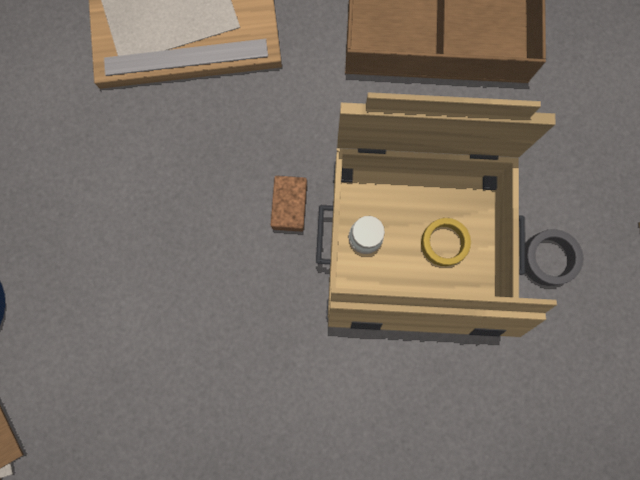

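View pics/wrist0.png

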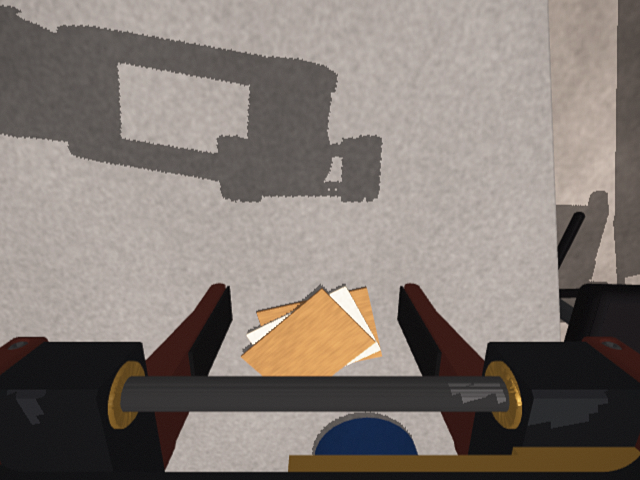

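The scene and top pictures show the case with both leaves up. The far leaf (top picture, rows 95–155) has a narrower strip at its edge (cols 367–540 against 340–553), so it is the flanged one. The near leaf (rows 295–335) is the rebated one. I'll zoom in for corners.

Run:
```python
import cv2
a=cv2.imread('pics/top0.png')[85:345,310:590]; cv2.imwrite('pics/topz.png',cv2.resize(a,None,fx=2.3,fy=2.3,interpolation=cv2.INTER_CUBIC))
a=cv2.imread('pics/scene0.png')[30:300,100:370]; cv2.imwrite('pics/scz.png',cv2.resize(a,None,fx=2.2,fy=2.2,interpolation=cv2.INTER_CUBIC))
```

```text
(no output)
```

View pics/topz.png

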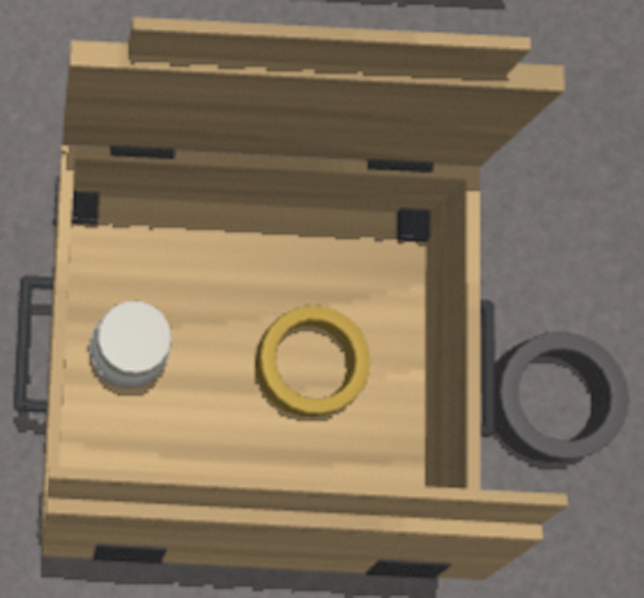

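View pics/scz.png

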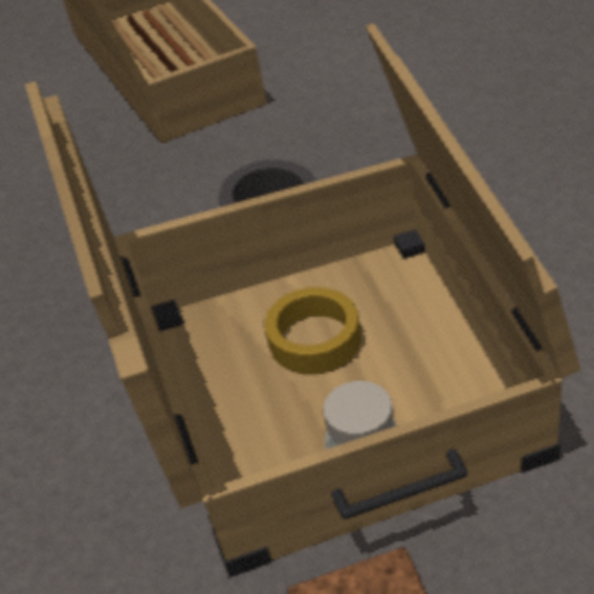

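```bash
cat > h.py <<'E'
import numpy as np,cv2
from station import manip
def cam(n):
    p=manip.camera_params(n); R=cv2.Rodrigues(p["rvec"])[0]; return p["intrinsics"],R,p["tvec"]
def ray(n,uv):
    K,R,t=cam(n); d=R.T@np.linalg.inv(K)@np.array([uv[0],uv[1],1.]); return -R.T@t,d
def onz(n,uv,z):
    c,d=ray(n,uv); return c+d*(z-c[2])/d[2]
def tri(obs):
    A=np.zeros((3,3));b=np.zeros(3)
    for n,uv in obs:
        c,d=ray(n,uv); d/=np.linalg.norm(d); P=np.eye(3)-np.outer(d,d); A+=P;b+=P@c
    x=np.linalg.solve(A,b)
    return x,[proj(n,x)-np.array(uv) for n,uv in obs]
def proj(n,X):
    p=manip.camera_params(n); return cv2.projectPoints(np.array([X],float),p["rvec"],p["tvec"],p["intrinsics"],None)[0].ravel()
E
python3 - <<'E'
from h import *
np.set_printoptions(precision=4,suppress=True)
T=lambda u,v:(310+u/2.3,85+v/2.3)
S=lambda u,v:(100+u/2.2,30+v/2.2)
for nm,p in dict(farL=(63,150),farR=(480,188),nearRebL=(42,557),nearRebR=(487,579),lw=(50,490),rw=(480,490)).items(): print(nm,onz("top",T(*p),.085))
print('scene handle-side corner near', onz("scene",S(562,380),.085),'far',onz("scene",S(205,500),.085))
# leaf tops: tri
print('reb tip far end', tri([("top",T(567,500)),("scene",S(370,25))]))
print('flange body top corner at handle end', tri([("top",T(72,42)),("scene",S(112,345))]))
print('flange body inner corner', tri([("top",T(70,65)),("scene",S(148,340))]))
print('flange far end outer', tri([("top",T(530,40)),("scene",S(28,83))]))
print('reb handle-end tip', tri([("top",T(50,482)),("scene",S(530,250))]))
E
```

```text
farL [ 0.7217 -0.0221  0.085 ]
farR [ 0.6903 -0.2796  0.085 ]
nearRebL [ 0.4717 -0.0016  0.085 ]
nearRebR [ 0.4519 -0.2637  0.085 ]
lw [ 0.5111 -0.0076  0.085 ]
rw [ 0.5042 -0.2639  0.085 ]
scene handle-side corner near [ 0.4869 -0.001   0.085 ] far [ 0.725  -0.0206  0.085 ]
reb tip far end (array([ 0.4933, -0.2638,  0.1993]), [array([ 0.055 , -0.0922]), array([0.0791, 0.0196])])
flange body top corner at handle end (array([ 0.7368, -0.024 ,  0.2214]), [array([ 1.3664, -3.552 ]), array([4.1332, 0.8916])])
flange body inner corner (array([ 0.7221, -0.0216,  0.2206]), [array([ 0.5857, -1.4187]), array([1.6413, 0.3649])])
flange far end outer (array([ 0.7228, -0.2521,  0.2327]), [array([ 0.1407, -0.3026]), array([0.2837, 0.102 ])])
reb handle-end tip (array([ 0.5106, -0.0057,  0.2024]), [array([ 0.9242, -1.4292]), array([1.573, 0.191])])
```

```bash
cat >> h.py <<'E'
from scipy.spatial.transform import Rotation as Ro
np.set_printoptions(precision=3,suppress=True)
YAW=np.radians(-5.0); EY=np.array([np.cos(YAW),np.sin(YAW),0]); EX=np.array([np.sin(YAW),-np.cos(YAW),0]); C=np.array([.593,-.141,0]); EZ=np.array([0,0,1.])
def W(cx,cy,cz): return C+cx*EX+cy*EY+cz*EZ   # case->world
def st():
    s=manip.state(); w,x,y,z=s["tool_rot"]; return s,Ro.from_quat([x,y,z,w])
def to(Xtcp):
    s,R=st(); return R.inv().apply(np.array(Xtcp)-s["ee_pos"])*1000
def turn():
    s,R=st(); x=-EY;y=-EX;z=-EZ
    G=Ro.from_matrix(np.c_[x,y,z]); return np.degrees((R.inv()*G).as_rotvec())/6
def rep():
    s,R=st(); p=s["ee_pos"]+R.apply([0,0,.017]); d=p-C
    print('t',s["clock"],'tip case mm',np.array([d@EX,d@EY,d@EZ])*1000,'F',s["ft_force"],'w',s["width"],'q',s["joints"])
E
python3 - <<'E'
from h import *
rep();print(turn(),to([.42,.3,.25]),W(0,-.16,.25),W(0,-.12,.085))
E
```

```text
t 0.15 tip case mm [-680.803 -509.029  221.998] F [-0.132 -0.503  0.382] w 0.9972954026340926 q [ 1.211  0.359  1.511 -0.     1.273 -0.115]
[-0.014 -0.002 -1.504] [-334.8   -206.64   -10.744] [ 0.434 -0.127  0.25 ] [ 0.473 -0.131  0.085]
```

>>> arm_command:
  series:
    - [[-35,-22,-1,0,0,-0.5,0],[-70,-44,-2,0,0,-1,0],[-105,-66,-3,0,0,-1.5,0],[-140,-87,-4,0,0,-1.5,0],[-170,-105,-5,0,0,-1.5,0]]

```text
clock: 0.57
ee_pos: [0.2859, 0.437, 0.2445]
tool_rot: [0.0, 0.044, 0.999, -0.0]
ft_force: [1.9, 0.1, 0.1]
width: 0.66
```

Run:
```python
from h import *
rep();print(turn(),to([.41,.28,.25]),to([.41,.1,.25]),to(W(0,-.18,.22)))
```

```text
t 0.5667 tip case mm [-548.994 -356.284  227.461] F [1.86  0.053 0.1  ] w 0.6598037362778726 q [ 0.859  0.243  1.669 -0.001  1.23  -0.624]
[-0.008  0.    -0.   ] [-137.29  -145.564   -5.404] [-152.98  -324.878   -5.244] [-176.29  -548.985   24.956]
```

>>> arm_command:
  series:
    - [[-28,-29,-2,0,0,0,0],[-56,-58,-4,0,0,0,0],[-84,-87,-5,0,0,0,0],[-112,-116,-5,0,0,0,0],[-137,-146,-5,0,0,0,0]]

```text
clock: 0.98
ee_pos: [0.4098, 0.2799, 0.2497]
tool_rot: [0.0, 0.044, 0.999, 0.0]
ft_force: [0.8, 0.7, 0.5]
width: 0.282
```

>>> arm_command:
  series:
    - [[-5,-40,0,0,0,0,0],[-10,-80,0,0,0,0,0],[-15,-120,0,0,0,0,0],[-18,-160,0,0,0,0,0],[-20,-200,0,0,0,0,0]]

```text
clock: 1.4
ee_pos: [0.4107, 0.0788, 0.2496]
tool_rot: [0.0, 0.044, 0.999, -0.0]
ft_force: [1.7, -0.0, 0.4]
width: 0.004
```

Run:
```python
from h import *
rep();print(turn(),to(W(0,-.18,.185)))
import cv2
cv2.imwrite("pics/w1.png",manip.snapshot("wrist")[:,:,::-1])
```

```text
t 1.4 tip case mm [-203.059 -200.782  232.631] F [ 1.699 -0.005  0.377] w 0.004390583748170481 q [ 0.024  0.08   1.861 -0.     1.2   -1.459]
[-0.001  0.002 -0.002] [ -20.811 -203.049   64.665]
```

View pics/w1.png

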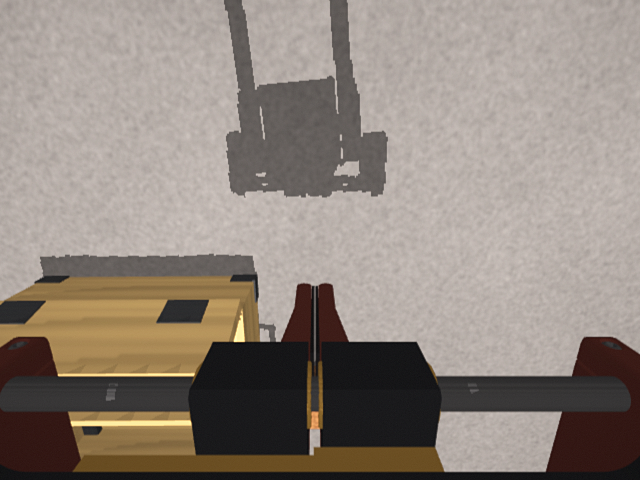

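The wrist picture shows the fingers shut (near col 315, rows 285–340) and the case to the lower left with the rebated leaf's outer face clear. I'll stage outside that leaf.

>>> arm_command:
  series:
    - [[-4,-41,0,0,0,0,0],[-8,-82,0,0,0,0,0],[-12,-122,0,0,0,0,0],[-16,-163,0,0,0,0,0],[-20,-203,0,0,0,0,0]]

```text
clock: 1.87
ee_pos: [0.4127, -0.1251, 0.2498]
tool_rot: [0.0, 0.044, 0.999, -0.0]
ft_force: [0.0, 0.1, 0.2]
width: 0.005
```

>>> arm_command:
  series:
    - [[0,0,25,0,0,0,0],[-5,0,50,0,0,0,0],[-15,0,72,0,0,0,0],[-25,0,72,0,0,0,0],[-30,0,72,0,0,0,0]]

```text
clock: 2.28
ee_pos: [0.4436, -0.1259, 0.1772]
tool_rot: [-0.001, 0.044, 0.999, 0.0]
ft_force: [1.0, -0.2, 0.3]
width: 0.005
```

Run:
```python
from h import *
rep()
import cv2
cv2.imwrite("pics/s2.png",manip.snapshot("scene")[:,:,::-1])
# path of tip (case y,z) for r
for r in (75,):
  for a in np.radians([76,65,50,35,20,10,0]):
    y=-120+r*np.cos(a)-14*np.sin(a); z=85+r*np.sin(a)+14*np.cos(a); print(round(np.degrees(a)),y-10,z)
```

```text
t 2.2833 tip case mm [  -2.068 -150.185  160.166] F [ 0.976 -0.218  0.332] w 0.005440315856845048 q [-0.426  0.235  1.876  0.     1.032 -1.909]
76 -125.43999799788887 161.1590860090951
65 -110.99193938796064 158.88973969211852
50 -92.51555147717524 151.45235976953492
35 -76.59366678724027 139.48636134637434
20 -64.31133544761624 123.80720744042787
10 -58.57049301142143 111.8109218671907
0 -55.0 99.0
```

View pics/s2.png

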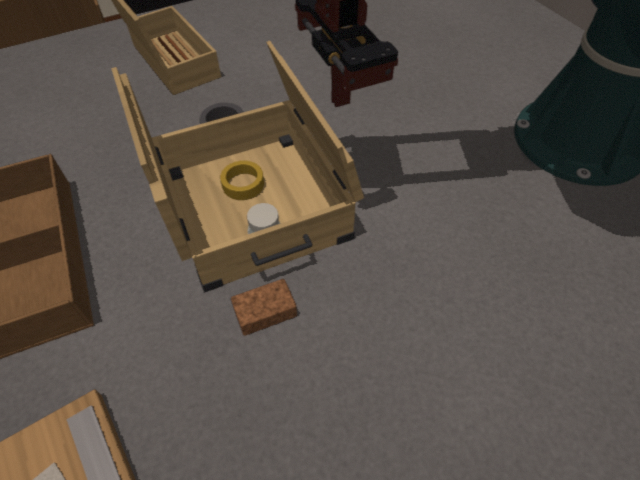

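Fingers at about (342, 95) stand just outside the rebated leaf. Now pushing along the arc.

>>> arm_command:
  series:
    - [[-13,0,0,0,0,0,0],[-24,0,-1,0,0,0,0],[-33,0,0,0,0,0,0],[-41,0,2,0,0,0,0],[-49,0,5,0,0,0,0]]

```text
clock: 2.75
ee_pos: [0.4929, -0.1303, 0.174]
tool_rot: [0.001, 0.043, 0.999, -0.0]
ft_force: [-2.6, -0.6, 5.5]
width: 0.006
```

>>> arm_command:
  series:
    - [[-8,0,3,0,0,0,0],[-16,0,8,0,0,0,0],[-23,0,14,0,0,0,0],[-29,0,20,0,0,0,0],[-34,0,27,0,0,0,0]]

```text
clock: 3.17
ee_pos: [0.5282, -0.1333, 0.1466]
tool_rot: [0.002, 0.044, 0.999, -0.0]
ft_force: [1.0, 1.6, 4.7]
width: -0.0
```

Run:
```python
from h import *
rep()
import cv2
cv2.imwrite("pics/s3.png",manip.snapshot("scene")[:,:,::-1])
```

```text
t 3.1667 tip case mm [ -2.003 -65.208 129.635] F [1.012 1.582 4.744] w -0.00020222161062998875 q [-0.375  0.383  1.739  0.001  1.017 -1.858]
```

View pics/s3.png

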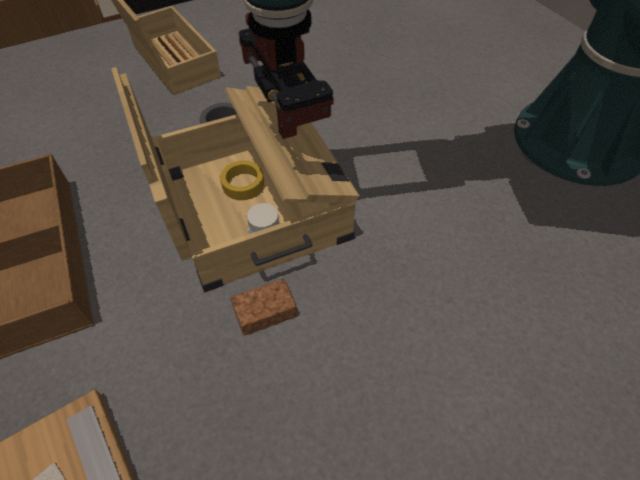

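The rebated leaf (ridge from (235, 90) to (300, 205)) is about half down with the fingers on top of it. I'll keep going down.

>>> arm_command:
  series:
    - [[-3,0,6,0,0,0,0],[-5,0,12,0,0,0,0],[-7,0,18,0,0,0,0],[-9,0,23,0,0,0,0],[-10,0,27,0,0,0,0]]

```text
clock: 3.63
ee_pos: [0.5375, -0.1346, 0.1191]
tool_rot: [0.002, 0.044, 0.999, -0.0]
ft_force: [2.6, -0.2, 3.3]
width: 0.008
```

>>> arm_command:
  series:
    - [[0,0,2,0,0,0,0],[0,0,3,0,0,0,0],[0,0,4,0,0,0,0],[0,0,5,0,0,0,0],[0,0,5,0,0,0,0]]

```text
clock: 4.05
ee_pos: [0.5367, -0.1345, 0.1161]
tool_rot: [0.001, 0.044, 0.999, -0.0]
ft_force: [-1.8, 1.6, 22.3]
width: 0.005
```

Run:
```python
from h import *
rep()
```

```text
t 4.05 tip case mm [ -1.521 -56.613  99.134] F [-1.828  1.629 22.26 ] w 0.0051166006463280005 q [-0.37   0.434  1.747 -0.     0.958 -1.853]
```

The tip is at z = 99 mm with 22 N, so the leaf is on its stop. I'll lift, look, and cross over.

>>> arm_command:
  series:
    - [[0,0,-35,0,0,0,0],[0,0,-75,0,0,0,0],[0,0,-115,0,0,0,0],[0,0,-155,0,0,0,0],[0,0,-190,0,0,0,0]]

```text
clock: 4.47
ee_pos: [0.5339, -0.1338, 0.3053]
tool_rot: [-0.001, 0.044, 0.999, 0.0]
ft_force: [1.4, -0.1, 0.4]
width: 0.003
```

Run:
```python
from h import *
rep();print(to(W(0,.175,.3)),turn())
import cv2
cv2.imwrite("pics/s4.png",manip.snapshot("scene")[:,:,::-1])
```

```text
t 4.4667 tip case mm [ -2.002 -59.497 288.329] F [ 1.386 -0.087  0.414] w 0.0028498512054047427 q [-0.371  0.235  1.524 -0.001  1.385 -1.853]
[-234.467   -1.881    4.721] [ 0.    -0.025 -0.005]
```

View pics/s4.png

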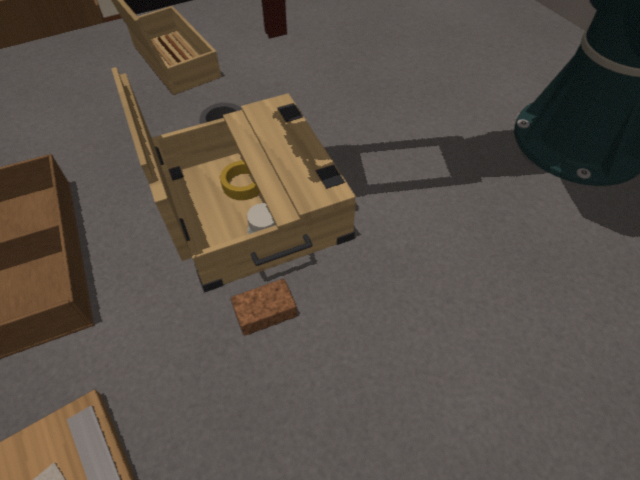

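The rebated leaf lies flat (from (230, 115) to (350, 205)) and the flanged one is still up. I'll cross above it and come down behind.

>>> arm_command:
  series:
    - [[-38,0,0,0,0,0,0],[-78,0,0,0,0,0,0],[-118,0,0,0,0,0,0],[-158,0,0,0,0,0,0],[-198,0,0,0,0,0,0]]

```text
clock: 4.93
ee_pos: [0.7329, -0.1514, 0.3021]
tool_rot: [-0.002, 0.044, 0.999, 0.0]
ft_force: [-0.8, -0.2, 0.3]
width: 0.004
```

>>> arm_command:
  series:
    - [[-37,0,5,0,0,0,0],[-37,0,30,0,0,0,0],[-37,0,60,0,0,0,0],[-37,0,90,0,0,0,0],[-37,0,103,0,0,0,0]]

```text
clock: 5.35
ee_pos: [0.766, -0.1539, 0.1938]
tool_rot: [-0.005, 0.044, 0.999, 0.001]
ft_force: [-1.6, 0.2, -1.7]
width: 0.005
```

Run:
```python
from h import *
rep()
import cv2
cv2.imwrite("pics/s5.png",manip.snapshot("scene")[:,:,::-1])
for r in (95,):
  for a in np.radians([95,90,80,65,50,35,20,10,0]):
    y=120-r*np.cos(a)+14*np.sin(a); z=85+r*np.sin(a)+14*np.cos(a); print(round(np.degrees(a)),y+10,z)
```

```text
t 5.35 tip case mm [ -2.24  173.276 176.784] F [-1.56   0.155 -1.721] w 0.004661833946791246 q [-0.286  0.664  1.091 -0.001  1.397 -1.769]
95 152.22652133431197 178.4183159202486
90 144.0 180.0
80 127.29073166381252 180.98781102349676
65 102.53957415314665 177.01589543285152
50 79.65979928344446 166.77324863191447
35 60.21062590146042 150.95789007339528
20 45.51748303189806 130.64761030694126
10 38.87433795117727 115.28388542052929
0 35.0 99.0
```

View pics/s5.png

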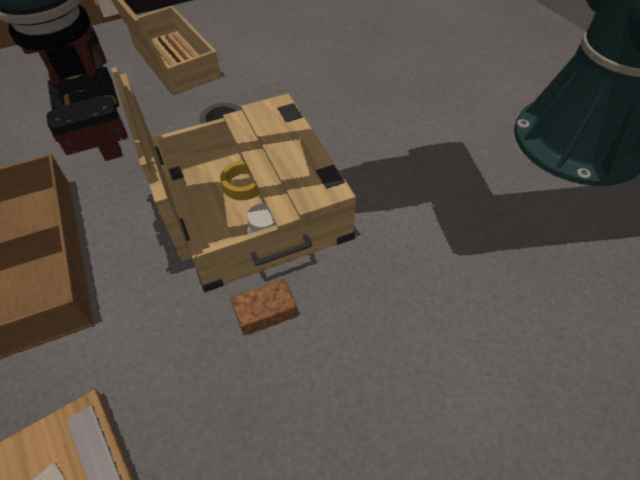

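The fingers (about (112, 150)) are behind the flanged leaf. Now pull it along the arc.

>>> arm_command:
  series:
    - [[13,0,0,0,0,0,0],[25,0,-2,0,0,0,0],[36,0,-3,0,0,0,0],[47,0,-4,0,0,0,0],[58,0,-3,0,0,0,0]]

```text
clock: 5.82
ee_pos: [0.7129, -0.15, 0.2056]
tool_rot: [0.002, 0.044, 0.999, -0.0]
ft_force: [3.5, 0.0, -1.5]
width: 0.003
```

>>> arm_command:
  series:
    - [[12,0,2,0,0,0,0],[22,0,6,0,0,0,0],[32,0,11,0,0,0,0],[42,0,17,0,0,0,0],[50,0,23,0,0,0,0]]

```text
clock: 6.23
ee_pos: [0.6626, -0.1458, 0.1832]
tool_rot: [0.002, 0.044, 0.999, -0.001]
ft_force: [-0.0, -0.5, 4.1]
width: 0.005
```

Run:
```python
from h import *
rep()
import cv2
cv2.imwrite("pics/s6.png",manip.snapshot("scene")[:,:,::-1])
```

```text
t 6.2333 tip case mm [ -1.225  69.785 166.182] F [-0.032 -0.511  4.051] w 0.004853596098336277 q [-0.318  0.517  1.393 -0.001  1.228 -1.801]
```

View pics/s6.png

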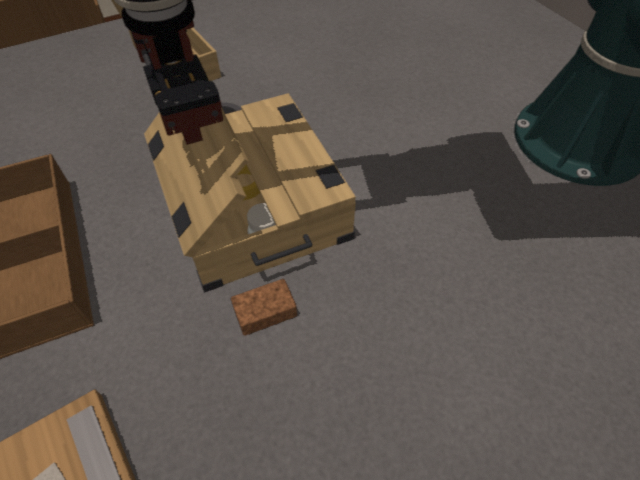

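The flanged leaf is about half down, with the fingers on it near (195, 135). Continuing down.

>>> arm_command:
  series:
    - [[7,0,7,0,0,0,0],[14,0,15,0,0,0,0],[20,0,24,0,0,0,0],[25,0,33,0,0,0,0],[29,0,42,0,0,0,0]]

```text
clock: 6.7
ee_pos: [0.6323, -0.1429, 0.1376]
tool_rot: [-0.001, 0.044, 0.999, -0.0]
ft_force: [0.2, -2.7, 2.3]
width: 0.007
```

>>> arm_command:
  series:
    - [[2,0,7,0,0,0,0],[4,0,13,0,0,0,0],[5,0,18,0,0,0,0],[5,0,22,0,0,0,0],[5,0,24,0,0,0,0]]

```text
clock: 7.12
ee_pos: [0.6275, -0.1421, 0.1159]
tool_rot: [-0.001, 0.044, 0.999, 0.0]
ft_force: [-10.9, 2.2, 31.3]
width: 0.005
```

Run:
```python
from h import *
rep()
```

```text
t 7.1167 tip case mm [-1.967 34.462 98.928] F [-10.921   2.212  31.256] w 0.004725899731638681 q [-0.33   0.544  1.535 -0.     1.064 -1.813]
```

On the stop (tip z = 98.9 mm, 31 N). I'll lift clear and check.

>>> arm_command:
  series:
    - [[0,0,-20,0,0,0,0],[0,0,-60,0,0,0,0],[0,0,-100,0,0,0,0],[0,0,-140,0,0,0,0],[0,0,-170,0,0,0,0]]

```text
clock: 7.53
ee_pos: [0.6293, -0.142, 0.2879]
tool_rot: [0.002, 0.044, 0.999, -0.0]
ft_force: [0.3, 0.2, -0.0]
width: 0.009
```

>>> arm_command:
  series:
    - [[35,0,0,0,0,0,0],[75,0,0,0,0,0,0],[115,0,0,0,0,0,0],[155,0,0,0,0,0,0],[190,0,0,0,0,0,0]]

```text
clock: 7.95
ee_pos: [0.4368, -0.1246, 0.2841]
tool_rot: [-0.0, 0.044, 0.999, 0.0]
ft_force: [-0.6, -0.6, -0.4]
width: 0.008
```

Run:
```python
from h import *
rep()
a=manip.snapshot("scene")[:,:,::-1]; b=manip.snapshot("top")[:,:,::-1]
a=cv2.resize(a[70:300,100:370],(400,340)); b=cv2.resize(b[90:345,300:600],(400,340))
cv2.imwrite("pics/f.png",np.hstack([a,b]))
```

```text
t 7.95 tip case mm [  -2.727 -157.072  267.128] F [-0.631 -0.584 -0.362] w 0.007586917867495633 q [-0.431  0.103  1.744  0.001  1.296 -1.914]
```

View pics/f.png

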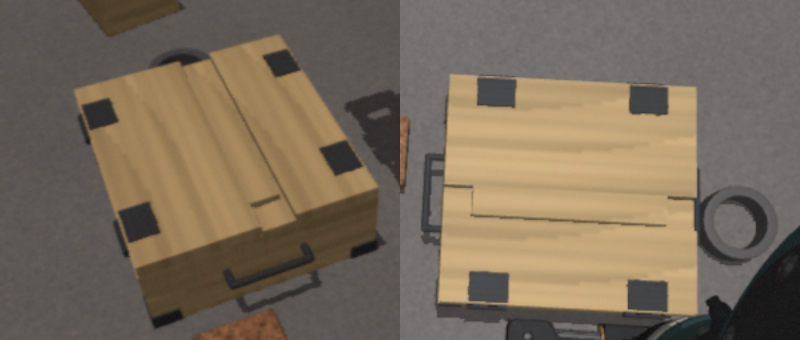

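Both leaves lie flat and the flange laps over the rebate: its edge is at (475–665, 215–225) in the right-hand (top) half. The robot is clear and there are no gaps, so I'm handing in.

Run:
```python
from station import manip
print(manip.finish_job())
```

```text
the job is handed in; nothing more can be done
None
```

The case is shut in the order you asked, and the job was handed in at about 8 s of the 45 s allowed. I pushed the rebated leaf down first, while the flanged one was still open. Then I closed the flanged leaf over it with the shut fingertips.

- **Leaf positions:** each leaf was pressed onto its stop. The fingertip read z = 99.1 mm on the rebated leaf and 98.9 mm on the flanged one, against the nominal 99 mm.
- **Forces:** the highest readings at the end of a move were about 22 N vertically on the rebated leaf and 31 N on the flanged one. Both were fingertip pushes against the stops.
- **Last pictures:** the scene and top views show both leaves flat, with the flange lapping the rebate and the gripper clear. No check failed or disagreed.

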